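# Square a coupling flange in the fence corner and lock it with the collar

### The arm

A 6-joint arm with a two-finger parallel gripper is mounted at the origin on the work surface. World frame = base frame: x ahead of the robot, y to its left, z up, the work surface at z = 0. Lengths are in m, angles in rad, forces in N, time in s.
With the tool pointing down it reaches from about 0.35 to 0.975 m from the base axis. Payload 4.9 kg.
Tool frame: the origin (TCP) lies at the very end of the fingers, on their centre line; the grasp point (between the pads) lies ctrl.hold_point_z behind it (ctrl.hold_point_z is the distance from the TCP to the grasp point, in m); z points along the fingers, y is the line along which they close (so a half turn about z gives the same grasp; the last joint's range is limited). The gripper opens to 85 mm and grips with 20 to 120 N. Pads are 22 mm wide; open, the fingers measure 114 mm over their backs; the gripper's body (76 mm by 85 mm) begins 54 mm behind the grasp point. The pads swing forward as they close: fully open they stand 13 mm farther back than shut.
Start: joints at [1.048, 0.053, 1.613, -0, 1.476, -0.119], TCP at [0.246, 0.575, 0.231] pointing down, gripper open.
Joint ranges: [-3.01, 3.01], [-1.01, 2.22], [0.06, 2.58], [-1.02, 4.17], [0.09, 2.62], [-3.14, 3.14]. Speed limits (rad/s): [2.57, 2.57, 3.14, 3.14, 3.14, 3.14].

### API

Orientations are given as a rotation vector (axis times angle).
In Python, from station import ctrl gives the robot as it stands. The module is installed in compiled form; this text tells all that it offers.
- The arm moves only by the tool jog_arm, never from a script. Its argument "deltas" is a list of rows, each a list of 3 entries, a list of its own where there are three numbers: the closure, from -1 (fully open) to 1 (shut), then the shift along the world's x, y, z scaled (see below), then the turn, a rotation vector about the world's x, y, z scaled (see below). A call has 1 to 12 rows; each row is the pose to reach, as a shift and turn from the pose commanded when the call began, turning the shorter way round; what a row does not reach only later rows make up. The controller multiplies each number of a shift by 0.4 m and each number of a turn by 180 degrees. A row lasts 1/12 s, in which the tool goes at most 41.7 mm and 7.16 degrees, less where a joint would pass 70% of its speed; a pose out of reach is approached as far as the arm can. A call with a number of a shift or a turn outside -1 to 1 is refused whole. A call with a gripper value outside its range is refused whole. The fingers move at their own pace and stop on an object; "squeeze" is the grip in N (left out, the last holds). Time passes only in rows, so rows that repeat a pose let the fingers close. It gives the time, the measured TCP pose, the force, the opening and the grip force at its end, in the units of the state.
- ctrl.get_obs(): the state, without advancing time (a new reading comes with each control period).
- ctrl.get_image(name): name is "side" or "top" or "wrist"; returns the picture (384x512x3 uint8, red, green, blue); there is no depth.
- ctrl.get_calibration(name): a dict with "K" (3x3 intrinsics, pixels), "extrinsics" (4x4, takes a point from world to camera coordinates). Camera axes: x right, y down, z forward; pixel columns grow to the right and rows downward; lengths in m; the calibration is good to about 2 mm. A picture is of the moment at which its call begins: read the wrist's pose just before it. get_calibration takes no time and is no camera call; for the wrist camera it gives the pose at the moment of the call.
- ctrl.finish_job(): hands the job in; it is judged then, once.
The state is a dict: "t": time; "q": joint angles; "dq": joint speeds; "effort": joint torques, N m; "tool_pos": TCP position; "tool_rot": TCP orientation; "contact_force": force on the tool from outside, world axes, zero at the start; "wrist_torque": the same for the moment, N m; "opening": finger opening in m; "grip_force": force on a finger pad.
Only numpy, scipy, OpenCV 4.12 (cv2) and the standard library are available. Lean on these libraries where they do the work, as an engineer would, in place of code of your own. Each camera call takes 0.05 s, during which the arm holds its last target. There are 200 camera calls.

### The job

Push the aluminium flanged coupling square and flush into the corner of the fixture's two fences, flange flat on the plate. Then turn the yellow lock collar clockwise by its handle (the arm with the black upright pin) until the handle lines up with the green locked mark, so that its dog stands behind the coupling, which must still be fully home. Leave the loose sleeve, the oiler and the hammer where they are.

Things in the scene. Friction and masses are not known exactly. Their poses are not given: they have to be found in the camera images.
- fixture: Fixed dark steel plate 250 x 290 x 12 mm on the table. Origin: table level, 142 mm from its near (-x) and 182 mm from its -y edge; z up. Steel fences 22 mm thick, tops 42 mm above the table: one across the far end, inner face x = 80 mm (y -3 to 102), one along the +y side, inner face y = 80 mm (x -120 to 80).
- corner (a point): Inside corner of the two fences, on the plate's top face (12 mm above the table), fixture axes; x = 80, y = 80 mm of the fixture. When the coupling is home its sides touch both inner faces and its origin lies at x = -35, y = -35, z = 0 mm from here, square to the fixture (any quarter turn).
- coupling: Loose aluminium coupling, 0.33 kg or so: a square flange 70 x 70 x 22 mm with an open round socket 48 mm across on top, 52 mm high in all. Origin: centre of the underside; x and y square to the flange's sides, z up. It starts on the plate, short of the corner and askew, 9 to 13 cm from home.
- collar (a joint): Angle of the yellow lock collar about its vertical post, rad. It grows clockwise seen from above. 0: handle over the red open mark; 2.0: over the green locked mark (range -0.05 to 2.4). Starts at 0 to 0.5. Stays where it is left (about 2 N at the handle). Locked, the dog stands about 5 mm clear of the near side of a coupling that is home.
- collar_axis (a point): Axis of the collar, on the plate's top face, at x = -2, y = -75 mm of the fixture, same axes. The collar is a yellow knurled drum of 61 mm diameter whose top is 42 mm above the table, on a steel post whose top is 49 mm above the table.
- handle (a point): Centre of the top end of the collar's handle pin: an upright black pin of 12 mm diameter, 75 mm from the collar's axis, from 34 to 76 mm above the table, standing on a yellow radial arm 12 mm wide (24 to 34 mm above the table). The point's x axis points outward from the collar's axis.
- dog (a point): Outer end of the collar's dog: a yellow radial bar 14 mm wide and 105 mm long from the axis, 17 to 31 mm above the table, 150 degrees clockwise from the handle. Locked, it points along the fixture's +y, behind the coupling's near (-x) side.
- locked_mark (a point): Point on the green locked mark, a radial stripe 7 mm wide on the plate, 57 to 109 mm from the collar's axis; this point is 100 mm out. The red open mark is a like stripe, 2.0 rad anticlockwise from it.
- sleeve: Bystander: loose aluminium tube standing on the table, 48 mm across, 50 mm high. Origin: centre of the underside.
- oiler: Bystander: small red closed jar with black cap, 44 mm across, 70 mm high, standing. Origin: centre of the underside.
- hammer: Bystander: hammer 240 mm long lying on the table along its x axis, on the -y side of the fixture.
Things that resemble listed ones, but are neither listed nor needed, are in the scene too. What is shaped like the coupling but red is not meant.

How it is judged:
By the outcome, as a careful person would: the job done as asked, in the order asked, and still so for the second after the job is handed in, with the robot touching nothing.
It also fails if it takes over 64 s, if anything falls off the work surface, if the arm or the gripper's body presses on something with over 40 N, if the wrist force passes 120 N, or if a joint passes its speed limit or range.

## Working session

There is one attempt and no reset: what is moved stays moved. The work goes in short steps, Python scripts to look and compute and a tool call to move; the robot and the scene stay as the last step left them, time stands still between calls to the robot, and variables do not carry over. Pictures are saved under pics/ and viewed, at most 10 in all, crops included, and the job is handed in when it is done.

Besides the shell and the picture viewer there is one more tool, called as a command line: name --argument value ..., lists and objects as JSON in quotes. jog_arm: Moves the arm, as the interface text tells. Its arguments: {"type":"object","properties":{"deltas":{"type":"array","items":{"type":"array"}},"squeeze":{"type":"number"}},"required":["deltas"]}

```bash
mkdir -p pics
python3 - <<'E'
from station import ctrl
import cv2,numpy as np
o=ctrl.get_obs(); print({k:np.round(v,3) for k,v in o.items()}, ctrl.hold_point_z)
for n in("top","side"):
    im=ctrl.get_image(n); cv2.imwrite(f"pics/{n}0.png",im[:,:,::-1]); c=ctrl.get_calibration(n); print(n,np.round(c["K"],1).tolist(),np.round(c["extrinsics"],3).tolist())
E
```

```text
{'t': np.float64(0.0), 'q': array([ 1.048,  0.053,  1.614, -0.   ,  1.476, -0.119]), 'dq': array([-0.001, -0.002, -0.002, -0.001, -0.   , -0.   ]), 'effort': array([-2.0000e-03, -3.9370e+01, -3.7017e+01, -0.0000e+00,  7.0000e-03,
       -0.0000e+00]), 'tool_pos': array([0.245, 0.574, 0.23 ]), 'tool_rot': array([-6.300e-01, -3.077e+00,  3.000e-03]), 'contact_force': array([ 0.35 ,  0.264, -0.471]), 'wrist_torque': array([-0.025, -0.012,  0.046]), 'grip_force': np.float64(0.0), 'opening': np.float64(0.086)} 0.0187
top [[396.0, 0.0, 252.6], [0.0, 396.0, 193.8], [0.0, 0.0, 1.0]] [[-0.014, -0.999, 0.034, -0.005], [-0.992, 0.009, -0.123, 0.521], [0.122, -0.036, -0.992, 0.824], [0.0, 0.0, 0.0, 1.0]]
side [[446.5, 0.0, 251.9], [0.0, 446.5, 197.2], [0.0, 0.0, 1.0]] [[0.889, -0.459, -0.009, -0.463], [-0.272, -0.512, -0.815, 0.206], [0.369, 0.726, -0.58, 0.819], [0.0, 0.0, 0.0, 1.0]]
```

View pics/top0.png

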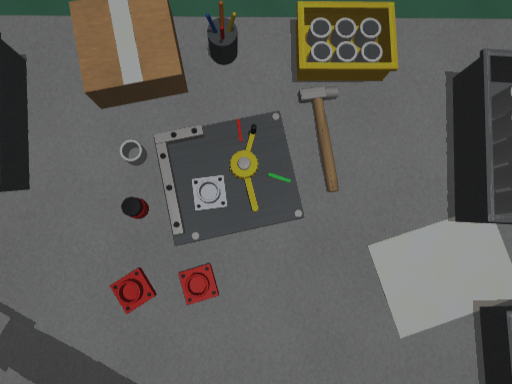

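View pics/side0.png

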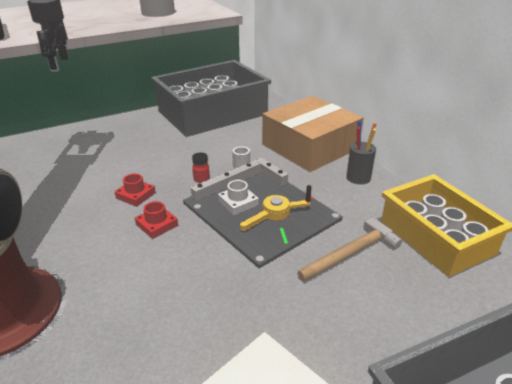

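The top view shows the coupling near (209,193), the collar post at (244,163), the handle pin at (253,129), the green mark at (280,178) and the fence corner near (166,140). The oiler (135,208) and sleeve (132,152) sit outside the left fence. Next I'll measure these from the top view.

```bash
cat > h.py <<'E'
import numpy as np,cv2
from station import ctrl
def ray(cal,uv,z):
    K,E=np.array(cal["K"]),np.array(cal["extrinsics"]); R,t=E[:3,:3],E[:3,3]
    c=-R.T@t; d=R.T@np.linalg.inv(K)@np.array([uv[0],uv[1],1.]); return (c+d*(z-c[2])/d[2])
def proj(cal,P):
    K,E=np.array(cal["K"]),np.array(cal["extrinsics"]); p=K@(E[:3,:3]@np.array(P)+E[:3,3]); return p[:2]/p[2]
def hsv(im): return cv2.cvtColor(im,cv2.COLOR_RGB2HSV)
def blobs(m,amin=15):
    n,l,s,c=cv2.connectedComponentsWithStats(m.astype(np.uint8)); return [(s[i,4],c[i].round(1),l==i) for i in range(1,n) if s[i,4]>=amin]
E
python3 - <<'E'
from h import *
im=cv2.imread("pics/top0.png")[:,:,::-1].copy(); H=hsv(im); cal=ctrl.get_calibration("top")
roi=np.zeros(im.shape[:2],bool); roi[100:250,145:310]=1
h,s,v=[H[...,i].astype(int) for i in range(3)]
for n,m,z in(("green",(h>45)&(h<75)&(s>120),.012),("red",((h<8)|(h>172))&(s>120)&(v>80),.012),("yel",(h>18)&(h<35)&(s>120),.03)):
    for a,c,l in blobs(m&roi,8):
        ys,xs=np.nonzero(l); print(n,a,c,ray(cal,c,z).round(4))
for n,uv,z in(("post",(244,163.5),.049),("cpl top",(209,192),.064),("pin",(253,129),.076),("corner in",(169.5,143.5),.042)): print(n,ray(cal,uv,z).round(4))
c=cv2.resize(im[105:250,145:310],None,fx=4,fy=4,interpolation=cv2.INTER_CUBIC); cv2.imwrite("pics/topc.png",c[:,:,::-1])
E
```

```text
green 85 [278.9 177.1] [ 0.5601 -0.0713  0.012 ]
red 76 [239.  129.9] [0.6686 0.0166 0.012 ]
yel 850 [246.2 169.7] [0.5741 0.0018 0.03  ]
post [0.584  0.0068 0.049 ]
cpl top [0.5214 0.0802 0.064 ]
pin [ 0.6519 -0.0125  0.076 ]
corner in [0.6303 0.1667 0.042 ]
```

View pics/topc.png

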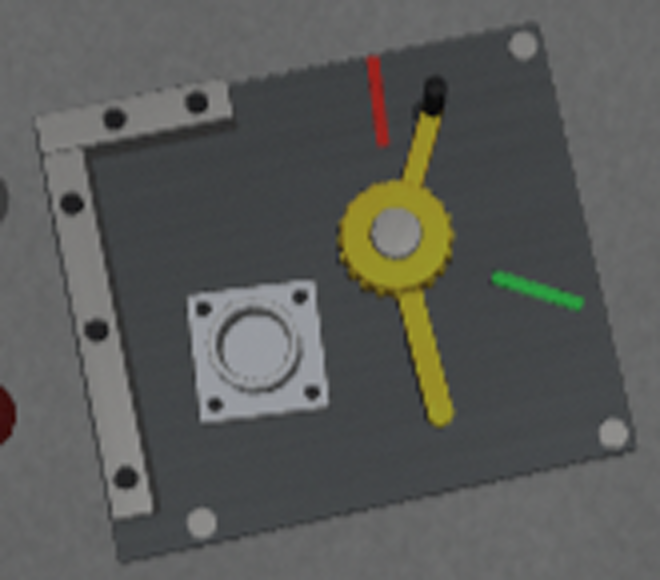

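```bash
cat > m.py <<'E'
from h import *
cal=ctrl.get_calibration("top")
P=lambda x,y,z: ray(cal,((x+.5)/4-.5+145,(y+.5)/4-.5+105),z)
ang=lambda a,b: np.degrees(np.arctan2(b[1]-a[1],b[0]-a[0]))
far=[P(232,118,.042),P(83,151,.042)]; side=[P(155,512,.042),P(85,152,.042)]
print("yaw far",ang(*far)-90,"side",ang(*side),"len",np.linalg.norm(far[0]-far[1]),np.linalg.norm(side[0]-side[1]))
plate=[P(*p,.012) for p in((634,450),(540,22),(36,118))]
print("plate yaw",ang(plate[0],plate[1]),np.linalg.norm(plate[0]-plate[1]), np.linalg.norm(plate[1]-plate[2]))
pl=[P(*p,.012) for p in((119,562),(634,450),(540,22))]
th=np.radians(np.mean([ang(*side),ang(plate[0],plate[1]),ang(*far)-90]))
R=np.array([[np.cos(th),-np.sin(th)],[np.sin(th),np.cos(th)]])
post=P(396,233,.049)[:2]
print("O from corner",side[1][:2]-R@[.08,.08],"from post",post-R@[-.002,-.075],"from plate",pl[1][:2]-R@[-.142,-.182],pl[2][:2]-R@[.108,-.182],pl[0][:2]-R@[-.142,.108])
c=np.array([P(*p,.034)[:2] for p in((187,296),(316,282),(328,407),(201,422))])
print("cpl",c.mean(0),[ang(c[i],c[(i+1)%4]) for i in range(4)],[np.linalg.norm(c[i]-c[(i+1)%4]) for i in range(4)])
pin=P(434,88,.076)[:2]; print("pin",pin,np.linalg.norm(pin-post),"handle dir",ang(post,pin))
print("green dir",ang(post,ray(cal,(278.9,177.1),.012)),"red",ang(post,ray(cal,(239,129.9),.012)), "dog",ang(post,P(441,412,.031)))
print("yaw",np.degrees(th))
E
python3 m.py
```

```text
yaw far 12.644369707820104 side 11.387480061112889 len 0.08190901808199691 0.19744955137283168
plate yaw 10.805304727606043 0.24875991412924336 0.2890048247799927
O from corner [0.57004852 0.07997606] from post [0.57224973 0.08140481] from plate [0.57272173 0.08392567] [0.57218817 0.08023884] [0.57370911 0.08155992]
cpl [0.52417675 0.082123  ] [np.float64(-84.15091563290667), np.float64(-174.8687916703448), np.float64(96.1755441166558), np.float64(6.523930577726826)] [np.float64(0.06977888855035587), np.float64(0.06821475180923421), np.float64(0.06811733483244478), np.float64(0.06860227274451411)]
pin [ 0.65698385 -0.0128063 ] 0.07443061908319334 handle dir -15.862141911400245
green dir -107.77012683142446 red 6.226127989229179 dog -166.09071426625246
yaw 11.61238483217968
```

jog_arm --deltas '[[-1,[0.5,-0.9,0],[0,0,0]],[-1,[0.5,-0.9,0],[0,0,0]],[-1,[0.5,-0.9,0],[0,0,0]],[-1,[0.5,-0.9,0],[0,0,0]],[-1,[0.5,-0.9,0],[0,0,0]],[-1,[0.5,-0.9,0],[0,0,0]],[-1,[0.5,-0.9,0],[0,0,0]],[-1,[0.5,-0.9,0],[0,0,0]],[-1,[0.5,-0.9,0],[0,0,0]],[-1,[0.5,-0.9,0],[0,0,0]],[-1,[0.5,-0.9,0],[0,0,0]]]'

```text
t: 1.02
tool_pos: [0.4477, 0.2098, 0.2309]
tool_rot: [0.641, 3.074, -0.004]
contact_force: [0.7, -0.6, -0.0]
opening: 0.0857
grip_force: 0.0
```

jog_arm --deltas '[[-1,[0.195,-0.33,0],[0,0,0]],[-1,[0.195,-0.33,0],[0,0,0]],[-1,[0.195,-0.33,0],[0,0,0]],[-1,[0.195,-0.33,0],[0,0,0]],[-1,[0.195,-0.33,0],[0,0,0]],[-1,[0.195,-0.33,0],[0,0,0]]]'

```text
t: 1.52
tool_pos: [0.5236, 0.0822, 0.2307]
tool_rot: [-0.633, -3.075, -0.0]
contact_force: [-1.1, 0.5, -0.3]
opening: 0.0858
grip_force: 0.0
```

Run:
```python
from h import *
o=ctrl.get_obs();print(o["tool_pos"].round(4),o["tool_rot"].round(3))
cal=ctrl.get_calibration("wrist"); im=ctrl.get_image("wrist"); cv2.imwrite("pics/w0.png",im[:,:,::-1]); np.savez("w0.npz",**cal)
```

```text
[0.5236 0.0822 0.2307] [-0.633 -3.075 -0.   ]
```

View pics/w0.png

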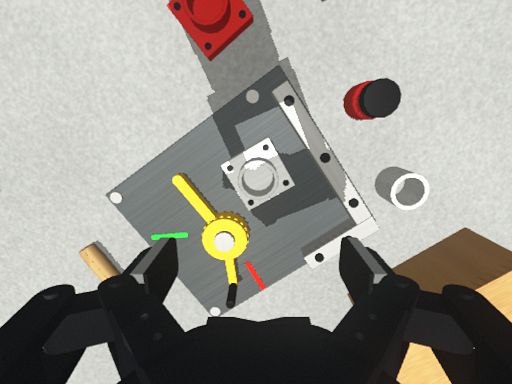

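The wrist view shows the coupling flange corners at about (266,139), (295,183), (250,208) and (222,166), with its socket at (258,176). The post is at (224,241), the pin at (231,293) and the inside fence corner near (352,223). I'll cross-check these against the top view.

Run:
```python
from h import *
cal=np.load("w0.npz"); im=cv2.imread("pics/w0.png")[:,:,::-1].copy(); H=hsv(im); h,s,v=[H[...,i].astype(int) for i in range(3)]
ang=lambda a,b: np.degrees(np.arctan2(b[1]-a[1],b[0]-a[0]))
g=max(blobs((h>45)&(h<75)&(s>120)),key=lambda b:b[0]); m=((h<8)|(h>172))&(s>120);m[:255]=0;m[:,:235]=0;m[:,280:]=0
r=max(blobs(m),key=lambda b:b[0]); print(g[:2],r[:2])
G,Rd=ray(cal,g[1],.012),ray(cal,r[1],.012)
post=ray(cal,(224,241),.049); print("post",post,"green",ang(post,G),np.hypot(*(G-post)[:2]),"red",ang(post,Rd),np.hypot(*(Rd-post)[:2]))
c=np.array([ray(cal,p,.034)[:2] for p in((266,139),(295,183),(250,208),(222,166))]); print("cpl",c.mean(0),[ang(c[i],c[(i+1)%4]).round(1) for i in range(4)],[np.linalg.norm(c[i]-c[(i+1)%4]).round(4) for i in range(4)],"sock",ray(cal,(258,175),.064))
pin=ray(cal,(230.5,300),.076);print("pin?",pin,ang(post,pin),np.hypot(*(pin-post)[:2]))
th=np.radians(11.7);R=np.array([[np.cos(th),-np.sin(th)],[np.sin(th),np.cos(th)]]);O=post[:2]-R@[-.002,-.075];print("O",O,"home",O+R@[.045,.045],"corner px",proj(cal,[*(O+R@[.08,.08]),.042]),"fence ends",proj(cal,[*(O+R@[.08,-.003]),.042]),proj(cal,[*(O+R@[-.12,.08]),.042]))
```

```text
(np.int32(180), array([169.6, 235.4])) (np.int32(169), array([255. , 275.3]))
post [0.58363174 0.00747186 0.049     ] green -107.24429992209946 0.08360592556339626 red 4.9747255924991345 0.08371599993310408
cpl [0.52335552 0.08185085] [np.float64(10.9), np.float64(-83.0), np.float64(-171.3), np.float64(97.9)] [np.float64(0.0668), np.float64(0.067), np.float64(0.0656), np.float64(0.0644)] sock [0.51804673 0.08381802 0.064     ]
pin? [ 0.65072993 -0.01133034  0.076     ] -15.653885570797902 0.06968277197811411
O [0.57038114 0.08131914] home [0.60532074 0.1345096 ] corner px [357.67166104 223.49054382] fence ends [303.7986093  256.39798399] [271.30423603  89.25212323]
```

Run:
```python
import cv2
im=cv2.imread("pics/w0.png"); cv2.imwrite("pics/w0c.png",cv2.resize(im[120:320,170:390],None,fx=3,fy=3,interpolation=cv2.INTER_CUBIC))
```

```text
(no output)
```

View pics/w0c.png

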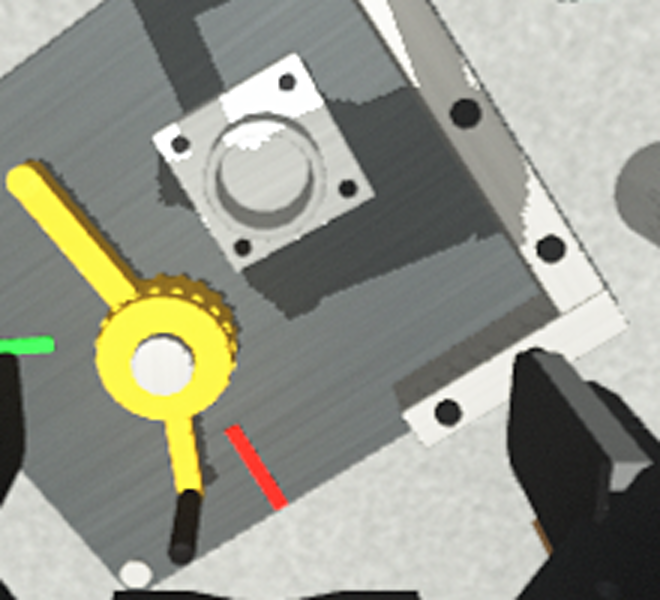

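The wrist view agrees with the top view: the inside corner at crop (558,309) is within 2 px of the prediction, and the yaw is about 11.6°. Now I'll grasp the socket, with the fingertips above fence height.

jog_arm --deltas '[[-1,[0,0,-0.1],[0,0,0]],[-1,[0,0,-0.2],[0,0,0]],[-1,[0,0,-0.3],[0,0,0]],[-1,[0,0,-0.38],[0,0,0]],[-1,[0,0,-0.43],[0,0,0]],[-1,[0,0,-0.46],[0,0,0]],[-1,[0,0,-0.47],[0,0,0]],[0.3,[0,0,-0.47],[0,0,0]],[0.3,[0,0,-0.47],[0,0,0]],[0.3,[0,0,-0.47],[0,0,0]],[0.3,[0,0,-0.47],[0,0,0]],[0.3,[0,0,-0.47],[0,0,0]]]' --squeeze 25

```text
t: 2.57
tool_pos: [0.5252, 0.0827, 0.0459]
tool_rot: [0.629, 3.074, 0.001]
contact_force: [-1.9, 0.1, 5.8]
opening: 0.0472
grip_force: 25.8
```

jog_arm --deltas '[[0.3,[0.02,0.012,0],[0,0,0.005]],[0.3,[0.05,0.03,0],[0,0,0.01]],[0.3,[0.08,0.047,0],[0,0,0.015]],[0.3,[0.11,0.065,0],[0,0,0.02]],[0.3,[0.14,0.082,0],[0,0,0.025]],[0.3,[0.165,0.097,0],[0,0,0.029]],[0.3,[0.185,0.108,0],[0,0,0.029]],[0.3,[0.194,0.113,0],[0,0,0.029]],[0.3,[0.194,0.113,0],[0,0,0.029]],[0.3,[0.194,0.113,0],[0,0,0.029]]]'

```text
t: 3.4
tool_pos: [0.603, 0.1279, 0.0459]
tool_rot: [0.489, 3.1, 0.001]
contact_force: [0.1, -0.0, 5.1]
opening: 0.0471
grip_force: 26.1
```

jog_arm --deltas '[[0.3,[0.003,0.0006,0],[0,0,0]],[0.3,[0.006,0.0012,0],[0,0,0]],[0.3,[0.009,0.0018,0],[0,0,0]],[0.3,[0.012,0.0025,0],[0,0,0]],[0.3,[0.012,0.0025,0],[0,0,0]]]'

```text
t: 3.82
tool_pos: [0.6062, 0.1287, 0.0459]
tool_rot: [-0.489, -3.103, 0.001]
contact_force: [-5.6, -2.0, 10.2]
opening: 0.0469
grip_force: 26.4
```

jog_arm --deltas '[[0.3,[-0.0006,0.003,0],[0,0,0]],[0.3,[-0.0012,0.006,0],[0,0,0]],[0.3,[-0.0018,0.009,0],[0,0,0]],[0.3,[-0.0025,0.012,0],[0,0,0]],[0.3,[-0.0025,0.012,0],[0,0,0]]]'

```text
t: 4.23
tool_pos: [0.607, 0.1328, 0.0459]
tool_rot: [0.489, 3.098, -0.002]
contact_force: [-1.3, -4.3, 5.9]
opening: 0.0472
grip_force: 26.1
```

jog_arm --deltas '[[0.3,[0.0025,0.004,0],[0,0,0]],[0.3,[0.005,0.008,0],[0,0,0]],[0.3,[0.007,0.011,0],[0,0,0]],[0.3,[0.007,0.011,0],[0,0,0]]]'

```text
t: 4.57
tool_pos: [0.6076, 0.1337, 0.046]
tool_rot: [-0.488, -3.102, 0.015]
contact_force: [-10.0, -16.2, 14.3]
opening: 0.0476
grip_force: 27.2
```

jog_arm --deltas '[[0.3,[-0.003,-0.005,0],[0,0,0]],[0.3,[-0.006,-0.01,0],[0,0,0]],[-1,[-0.006,-0.01,0],[0,0,0]],[-1,[-0.006,-0.01,0],[0,0,0]],[-1,[-0.006,-0.01,0],[0,0,0]],[-1,[-0.006,-0.01,0],[0,0,0]],[-1,[-0.006,-0.01,0.08],[0,0,0]],[-1,[-0.006,-0.01,0.16],[0,0,0]],[-1,[-0.006,-0.01,0.26],[0,0,0]],[-1,[-0.006,-0.01,0.3],[0,0,0]],[-1,[-0.006,-0.01,0.3],[0,0,0]]]'

```text
t: 5.48
tool_pos: [0.6088, 0.1349, 0.17]
tool_rot: [0.487, 3.093, 0.005]
contact_force: [-0.1, 0.6, 0.6]
opening: 0.0856
grip_force: 0.0
```

Run:
```python
from h import *
o=ctrl.get_obs();print(o["tool_pos"].round(4),o["tool_rot"].round(3))
cal=ctrl.get_calibration("wrist"); im=ctrl.get_image("wrist"); np.savez("w1.npz",**cal); cv2.imwrite("pics/w1.png",im[:,:,::-1])
u,v=proj(cal,[.606,.1345,.03]).astype(int);print(u,v)
x0,y0=max(u-90,0),max(v-75,0); print(x0,y0)
cv2.imwrite("pics/w1c.png",cv2.resize(im[y0:y0+150,x0:x0+190,::-1],None,fx=4,fy=4,interpolation=cv2.INTER_CUBIC))
```

```text
[0.6088 0.1349 0.17  ] [0.487 3.093 0.005]
256 181
166 106
```

View pics/w1c.png

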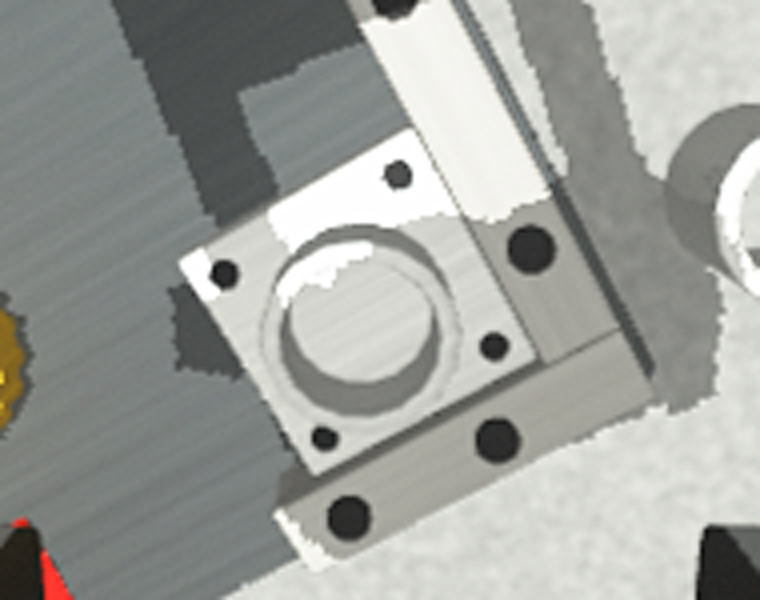

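Run:
```python
from h import *
cal=np.load("w1.npz")
th=np.radians(11.6);R=np.array([[np.cos(th),-np.sin(th)],[np.sin(th),np.cos(th)]])
P=lambda x,y,z: R.T@ray(cal,((x+.5)/4-.5+166,(y+.5)/4-.5+106),z)[:2]*1000
for n,p,z in(("far end",(275,512),.042),("corner",(545,362),.042),("side mid",(465,216),.042),("side far",(360,22),.042),("c1",(411,128),.034),("c2",(537,358),.034),("c3",(316,475),.034),("c4",(180,262),.034)): print(n,P(*p,z).round(1))
E=cal["extrinsics"];print(-E[:3,:3].T@E[:3,3], R.T@(-E[:3,:3].T@E[:3,3])[:2])
```

```text
far end [656.4 -38.2]
corner [654.6  44.2]
side mid [610.9  44. ]
side far [557.9  44.1]
c1 [586.2  42.7]
c2 [655.3  42.9]
c3 [655.2 -25.2]
c4 [586.5 -25.9]
[0.54146844 0.15569694 0.31156939] [0.5617163  0.04363952]
```

jog_arm --deltas '[[1,[0,0,0],[0,0,0]],[1,[0,0,0],[0,0,0.04]],[1,[0,0,0],[0,0,0.08]],[1,[0,0,0],[0,0,0.12]],[1,[0,0,0],[0,0,0.16]],[1,[0,0,0],[0,0,0.16]]]'

```text
t: 6.03
tool_pos: [0.6037, 0.1341, 0.1601]
tool_rot: [0.301, -3.122, -0.0]
contact_force: [0.0, 0.7, -0.5]
opening: 0.0125
grip_force: 0.0
```

```bash
cat > fx.py <<'E'
from h import *
th=np.radians(11.6);R=np.array([[np.cos(th),-np.sin(th)],[np.sin(th),np.cos(th)]]); O=np.array([.571,.0813])
W=lambda x,y: O+R@[x/1000,y/1000]
def go(x,y,z):
    o=ctrl.get_obs(); p=o["tool_pos"]; print("at",p.round(4),"fix",(R.T@(p[:2]-O)*1000).round(1),"units",((np.array([*W(x,y),z])-p)/.4).round(4))
E
python3 -c "
from fx import *
go(-18,45,.1)
print(R/400, ctrl.get_obs()['tool_rot'])"
```

```text
at [0.6037 0.1341 0.1601] fix [42.7 45.1] units [-0.1485 -0.0307 -0.1503]
[[ 0.00244894 -0.00050269]
 [ 0.00050269  0.00244894]] [ 3.00878674e-01 -3.12202214e+00 -6.37658352e-05]
```

jog_arm --deltas '[[1,[-0.08,-0.016,0],[0,0,0]],[1,[-0.15,-0.031,0],[0,0,0]],[1,[-0.15,-0.031,-0.08],[0,0,0]],[1,[-0.15,-0.031,-0.16],[0,0,0]],[1,[-0.15,-0.031,-0.24],[0,0,0]],[1,[-0.15,-0.031,-0.31],[0,0,0]],[1,[-0.15,-0.031,-0.34],[0,0,0]],[1,[-0.15,-0.031,-0.345],[0,0,0]],[1,[-0.15,-0.031,-0.345],[0,0,0]],[1,[-0.15,-0.031,-0.345],[0,0,0]]]'

```text
t: 6.87
tool_pos: [0.5466, 0.1218, 0.0267]
tool_rot: [-0.296, 3.125, -0.0]
contact_force: [-0.0, 0.1, 0.5]
opening: 0.0003
grip_force: 0.0
```

```bash
python3 -c "
from fx import *
go(-1,45,.022)"
```

```text
at [0.5466 0.1218 0.0267] fix [-15.8  44.6] units [ 0.036   0.0083 -0.0117]
```

jog_arm --deltas '[[1,[0.01,0.002,0],[0,0,0]],[1,[0.02,0.004,0],[0,0,0]],[1,[0.027,0.0055,0],[0,0,0]],[1,[0.032,0.0065,0],[0,0,0]],[1,[0.036,0.0075,0],[0,0,0]],[1,[0.04,0.008,0],[0,0,0]],[1,[0.043,0.009,0],[0,0,0]],[1,[0.043,0.009,0],[0,0,0]]]'

```text
t: 7.53
tool_pos: [0.5622, 0.1253, 0.0251]
tool_rot: [0.298, -3.126, 0.0]
contact_force: [-1.7, 0.1, 2.1]
opening: 0.0001
grip_force: 0.9
```

```bash
python3 -c "
from fx import *
go(-1,45,.022)"
```

```text
at [0.5622 0.1253 0.0251] fix [ 0.2 44.9] units [-0.003  -0.0002 -0.0079]
```

jog_arm --deltas '[[1,[0.003,0.0006,0],[0,0,0]],[1,[0.006,0.0012,0],[0,0,0]],[1,[0.006,0.0012,0],[0,0,0]]]'

```text
t: 7.78
tool_pos: [0.5623, 0.1254, 0.0248]
tool_rot: [0.298, -3.12, 0.001]
contact_force: [-10.2, -2.4, 8.5]
opening: -0.0
grip_force: 5.2
```

jog_arm --deltas '[[1,[-0.015,-0.003,0],[0,0,0]],[1,[-0.03,-0.006,0],[0,0,0]],[1,[-0.03,-0.006,0.09],[0,0,0]],[1,[-0.03,-0.006,0.19],[0,0,0]],[1,[-0.03,-0.006,0.2],[0,0,0]],[1,[0.05,-0.08,0.2],[0,0,0]],[1,[0.11,-0.13,0.2],[0,0,0]],[1,[0.139,-0.147,0.2],[0,0,0]],[1,[0.139,-0.147,0.2],[0,0,0]],[1,[0.139,-0.147,0.1],[0,0,0]],[1,[0.139,-0.147,0.03],[0,0,0]],[1,[0.139,-0.147,0],[0,0,0]]]'

```text
t: 8.78
tool_pos: [0.6169, 0.0675, 0.0207]
tool_rot: [0.298, -3.121, -0.002]
contact_force: [-1.5, 0.0, -1.4]
opening: 0.0001
grip_force: 0.0
```

jog_arm --deltas '[[1,[0,0,0],[0,0,0]],[1,[0,0,0],[0,0,0]]]'

```text
t: 8.95
tool_pos: [0.6199, 0.0674, 0.0251]
tool_rot: [0.299, -3.126, -0.0]
contact_force: [0.6, -0.1, 0.6]
opening: -0.0004
grip_force: 0.0
```

```bash
python3 -c "
from fx import *
go(45,-4.5,.022)"
```

```text
at [0.6199 0.0674 0.0251] fix [ 45.1 -23.4] units [-0.0098  0.0463 -0.0076]
```

jog_arm --deltas '[[1,[-0.003,0.015,0],[0,0,0]],[1,[-0.006,0.03,0],[0,0,0]],[1,[-0.0075,0.037,0],[0,0,0]],[1,[-0.0082,0.04,0],[0,0,0]],[1,[-0.009,0.043,0],[0,0,0]],[1,[-0.0094,0.046,0],[0,0,0]],[1,[-0.0094,0.046,0],[0,0,0]]]'

```text
t: 9.53
tool_pos: [0.6168, 0.0856, 0.0255]
tool_rot: [-0.298, 3.127, 0.0]
contact_force: [-0.1, 0.2, 0.1]
opening: -0.0
grip_force: 0.0
```

jog_arm --deltas '[[1,[-0.0006,0.003,0],[0,0,0]],[1,[-0.0012,0.006,0],[0,0,0]],[1,[-0.0012,0.006,0],[0,0,0]]]'

```text
t: 9.78
tool_pos: [0.6165, 0.0871, 0.0253]
tool_rot: [-0.298, 3.127, -0.002]
contact_force: [0.8, -3.5, -0.8]
opening: -0.0002
grip_force: 1.5
```

jog_arm --deltas '[[1,[-0.0006,0.003,0],[0,0,0]],[1,[-0.0012,0.006,0],[0,0,0]],[1,[-0.0012,0.006,0],[0,0,0]]]'

```text
t: 10.03
tool_pos: [0.6164, 0.0874, 0.0253]
tool_rot: [-0.298, 3.127, -0.009]
contact_force: [1.3, -10.3, -0.5]
opening: -0.0
grip_force: 4.7
```

jog_arm --deltas '[[1,[0.003,-0.015,0],[0,0,0]],[1,[0.006,-0.03,0],[0,0,0]],[1,[0.006,-0.03,0.08],[0,0,0]],[-0.2,[0.006,-0.03,0.18],[0,0,-0.03]],[-0.2,[0.006,-0.03,0.25],[0,0,-0.06]],[-0.2,[0.04,-0.1,0.25],[0,0,-0.09]],[-0.2,[0.07,-0.18,0.25],[0,0,-0.12]],[-0.2,[0.098,-0.26,0.25],[0,0,-0.15]],[-0.2,[0.098,-0.26,0.25],[0,0,-0.15]],[-0.2,[0.098,-0.26,0.25],[0,0,-0.15]],[-0.2,[0.098,-0.26,0.25],[0,0,-0.15]]]'

```text
t: 10.95
tool_pos: [0.6547, -0.0135, 0.1249]
tool_rot: [-0.44, -3.11, -0.002]
contact_force: [0.7, 0.5, 0.5]
opening: 0.0511
grip_force: 0.0
```

Run:
```python
from fx import *
o=ctrl.get_obs();p=o["tool_pos"];print(p.round(4),o["tool_rot"].round(3),o["opening"],"units to pin",((np.array([.6558,-.0129,.046])-p)/.4).round(4))
im=ctrl.get_image("top"); cal=ctrl.get_calibration("top");cv2.imwrite("pics/t2.png",cv2.resize(im[105:250,145:310,::-1],None,fx=4,fy=4,interpolation=cv2.INTER_CUBIC))
```

```text
[ 0.6547 -0.0135  0.1249] [-4.40e-01 -3.11e+00 -2.00e-03] 0.05107157770287224 units to pin [ 0.0027  0.0016 -0.1973]
```

View pics/t2.png

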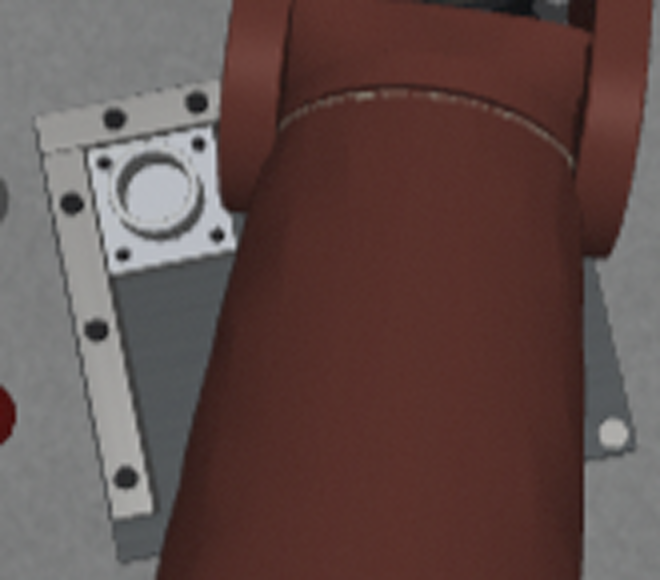

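The top view shows the coupling flush in the corner (crop 90–235, 125–270), with the arm covering the collar. Next I'll descend onto the pin and grip it.

jog_arm --deltas '[[-0.2,[0.003,0.001,-0.08],[0,0,0]],[-0.2,[0.003,0.001,-0.15],[0,0,0]],[-0.2,[0.003,0.001,-0.19],[0,0,0]],[-0.2,[0.003,0.001,-0.195],[0,0,0]],[-0.2,[0.003,0.001,-0.195],[0,0,0]],[1,[0.003,0.001,-0.195],[0,0,0]],[1,[0.003,0.001,-0.195],[0,0,0]],[1,[0.003,0.001,-0.195],[0,0,0]],[1,[0.003,0.001,-0.195],[0,0,0]],[1,[0.003,0.001,-0.195],[0,0,0]]]' --squeeze 20

```text
t: 11.83
tool_pos: [0.6576, -0.0135, 0.0495]
tool_rot: [0.44, 3.107, 0.0]
contact_force: [-0.8, 0.8, 5.3]
opening: 0.011
grip_force: 21.6
```

Run:
```python
from fx import *
o=ctrl.get_obs();p=o["tool_pos"];print(p.round(4),o["opening"],o["grip_force"],o["contact_force"].round(1))
C=np.array([.5836,.0075]);d=p[:2]-C;print(np.hypot(*d),np.degrees(np.arctan2(d[1],d[0])))
a0=-15.8;e=-108.4
f=lambda a:.075*np.array([np.cos(np.radians(a)),np.sin(np.radians(a))])
for a in np.linspace(a0,e,17)[1:]: print(round((a-a0)/180,4),((f(a)-f(a0))/.4).round(4))
```

```text
[ 0.6576 -0.0135  0.0495] 0.010988418221588525 21.551143527030945 [-0.8  0.8  5.3]
0.07694445034614733 -15.851061951755957
-0.0322 [-0.0061 -0.0179]
-0.0643 [-0.0139 -0.0352]
-0.0965 [-0.0235 -0.0515]
-0.1286 [-0.0346 -0.0668]
-0.1608 [-0.0472 -0.0809]
-0.1929 [-0.0612 -0.0937]
-0.2251 [-0.0764 -0.105 ]
-0.2572 [-0.0927 -0.1147]
-0.2894 [-0.1098 -0.1227]
-0.3215 [-0.1277 -0.1289]
-0.3537 [-0.1461 -0.1333]
-0.3858 [-0.1649 -0.1358]
-0.418 [-0.1838 -0.1364]
-0.4501 [-0.2027 -0.1351]
-0.4823 [-0.2214 -0.1319]
-0.5144 [-0.2396 -0.1269]
```

jog_arm --deltas '[[1,[-0.006,-0.018,0],[0,0,-0.032]],[1,[-0.014,-0.035,0],[0,0,-0.064]],[1,[-0.0235,-0.0515,0],[0,0,-0.096]],[1,[-0.0345,-0.067,0],[0,0,-0.129]],[1,[-0.047,-0.081,0],[0,0,-0.161]],[1,[-0.061,-0.0935,0],[0,0,-0.193]],[1,[-0.0765,-0.105,0],[0,0,-0.225]],[1,[-0.0925,-0.1145,0],[0,0,-0.257]],[1,[-0.0925,-0.1145,0],[0,0,-0.257]]]'

```text
t: 12.58
tool_pos: [0.62, -0.0599, 0.0495]
tool_rot: [1.631, 2.682, 0.002]
contact_force: [-0.7, 0.6, 6.3]
opening: 0.0111
grip_force: 21.7
```

Run:
```python
from fx import *
o=ctrl.get_obs();p=o["tool_pos"];print(p.round(4),o["opening"],o["q"].round(2),o["contact_force"].round(1))
C=np.array([.5836,.0075]);d=p[:2]-C;print(np.hypot(*d),np.degrees(np.arctan2(d[1],d[0])))
```

```text
[ 0.62   -0.0599  0.0495] 0.01112901651913657 [-0.22  0.22  1.75  0.    1.17 -0.69] [-0.7  0.6  6.3]
0.07659767544374488 -61.63629516250315
```

jog_arm --deltas '[[1,[-0.017,-0.008,0],[0,0,-0.032]],[1,[-0.035,-0.014,0],[0,0,-0.064]],[1,[-0.0535,-0.0185,0],[0,0,-0.096]],[1,[-0.072,-0.021,0],[0,0,-0.129]],[1,[-0.091,-0.0215,0],[0,0,-0.161]],[1,[-0.11,-0.0205,0],[0,0,-0.193]],[1,[-0.1285,-0.017,0],[0,0,-0.225]],[1,[-0.147,-0.012,0],[0,0,-0.257]],[1,[-0.147,-0.012,0],[0,0,-0.257]],[1,[-0.147,-0.012,0],[0,0,-0.257]]]'

```text
t: 13.42
tool_pos: [0.5615, -0.0642, 0.0494]
tool_rot: [2.55, 1.832, 0.003]
contact_force: [-1.5, 0.5, 7.2]
opening: 0.011
grip_force: 21.8
```

Run:
```python
from fx import *
o=ctrl.get_obs();p=o["tool_pos"];print(p.round(4),o["opening"],o["q"].round(2),o["contact_force"].round(1))
C=np.array([.5836,.0075]);d=p[:2]-C;print(np.hypot(*d),np.degrees(np.arctan2(d[1],d[0])))
```

```text
[ 0.5615 -0.0642  0.0494] 0.01097619519860713 [-0.25  0.09  1.89  0.    1.15  0.08] [-1.5  0.5  7.2]
0.07506703376719202 -107.12341174915815
```

jog_arm --deltas '[[1,[-0.0035,0.001,0],[0,0,-0.004]],[1,[-0.0035,0.001,0],[0,0,-0.004]],[-0.3,[-0.0035,0.001,0],[0,0,-0.004]],[-0.3,[-0.0035,0.001,0],[0,0,-0.004]],[-0.3,[-0.0035,0.001,0],[0,0,-0.004]],[-0.3,[-0.0035,0.001,0],[0,0,-0.004]],[-0.3,[-0.0035,0.001,0.08],[0,0,-0.004]],[-0.3,[-0.0035,0.001,0.18],[0,0,-0.004]],[-0.3,[-0.0035,0.001,0.28],[0,0,-0.004]],[-0.3,[-0.0035,0.001,0.36],[0,0,-0.004]]]'

```text
t: 14.25
tool_pos: [0.5592, -0.0636, 0.1938]
tool_rot: [2.562, 1.816, 0.001]
contact_force: [0.9, -1.3, -0.1]
opening: 0.0554
grip_force: 0.0
```

jog_arm --deltas '[[-0.3,[-0.2,-0.5,0.1],[0,0,0]],[-0.3,[-0.2,-0.5,0.1],[0,0,0]],[-0.3,[-0.2,-0.5,0.1],[0,0,0]],[-0.3,[-0.2,-0.5,0.1],[0,0,0]],[-0.3,[-0.2,-0.5,0.1],[0,0,0]],[-0.3,[-0.2,-0.5,0.1],[0,0,0]],[-0.3,[-0.2,-0.5,0.1],[0,0,0]]]'

```text
t: 14.83
tool_pos: [0.4781, -0.2662, 0.2318]
tool_rot: [2.567, 1.81, -0.0]
contact_force: [-0.2, -0.0, -0.2]
opening: 0.0553
grip_force: 0.0
```

Run:
```python
from fx import *
o=ctrl.get_obs();print(o["tool_pos"].round(4))
im=ctrl.get_image("top"); cv2.imwrite("pics/t3f.png",im[:,:,::-1]);cv2.imwrite("pics/t3.png",cv2.resize(im[105:250,145:310,::-1],None,fx=4,fy=4,interpolation=cv2.INTER_CUBIC))
```

```text
[ 0.4781 -0.2662  0.2318]
```

View pics/t3.png

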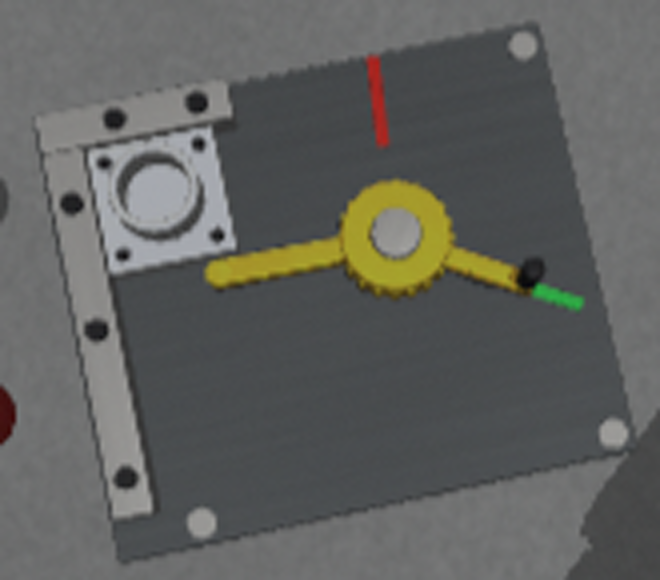

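The top view shows the coupling in the corner, the dog (tip at crop 215,272) behind its near side, and the handle over the green mark (530,280). I'll check the angle numerically.

Run:
```python
from fx import *
cal=ctrl.get_calibration("top"); C=np.array([.5838,.0072])
im=cv2.imread("pics/t3f.png")[:,:,::-1].copy(); H=hsv(im);h,s,v=[H[...,i].astype(int) for i in range(3)]
roi=np.zeros(h.shape,bool);roi[100:250,145:310]=1
def fit(m,z,r0,r1,n):
    p=np.array([ray(cal,(x,y),z)[:2] for y,x in zip(*np.nonzero(m&roi))])-C
    r=np.hypot(*p.T);p=p[(r>r0)&(r<r1)]; 
    for nm,q in((n+"+",p[p[:,1]>0]),(n+"-",p[p[:,1]<=0])):
        if len(q)>8: m_=q.mean(0);print(nm,len(q),np.degrees(np.arctan2(m_[1],m_[0])).round(2),np.hypot(*m_).round(4))
y=(h>18)&(h<35)&(s>120)&(v>110)
fit(y,.031,.045,.12,"dog");fit(y,.034,.038,.062,"arm")
fit((h>45)&(h<75)&(s>120),.012,.04,.12,"green now")
b=cv2.imread("pics/top0.png")[:,:,::-1].copy();H=hsv(b);h,s,v=[H[...,i].astype(int) for i in range(3)]
fit((h>45)&(h<75)&(s>120),.012,.04,.12,"green0")
```

```text
dog+ 186 99.03 0.0742
dog- 60 -107.38 0.0565
arm+ 75 98.92 0.0498
arm- 62 -107.32 0.0502
green now- 46 -106.9 0.094
green0- 85 -106.72 0.082
```

jog_arm --deltas '[[-0.3,[0.1,0.23,0.15],[0,0,0]],[-0.3,[0.21,0.46,0.15],[0,0,0]],[-0.3,[0.21,0.46,0.15],[0,0,0]],[-0.3,[0.21,0.46,0.15],[0,0,0]],[-0.3,[0.21,0.46,0.15],[0,0,0]],[-0.3,[0.21,0.46,0.15],[0,0,0]],[-0.3,[0.21,0.46,0.15],[0,0,0]],[-0.3,[0.21,0.46,0.15],[0,0,0]],[-0.3,[0.21,0.46,0.15],[0,0,0]]]'

```text
t: 15.63
tool_pos: [0.5624, -0.0796, 0.2901]
tool_rot: [-2.562, -1.816, 0.002]
contact_force: [0.4, 0.4, -0.1]
opening: 0.0556
grip_force: 0.0
```

Run:
```python
from fx import *
cal=ctrl.get_calibration("wrist"); im=ctrl.get_image("wrist"); np.savez("w3.npz",**cal); cv2.imwrite("pics/w3f.png",im[:,:,::-1])
c=proj(cal,[.5838,.0072,.03]).astype(int);print(c)
x0,y0=max(c[0]-95,0),max(c[1]-75,0);print(x0,y0);cv2.imwrite("pics/w3.png",cv2.resize(im[y0:y0+150,x0:x0+200,::-1],None,fx=4,fy=4,interpolation=cv2.INTER_CUBIC))
```

```text
[252 102]
157 27
```

View pics/w3.png

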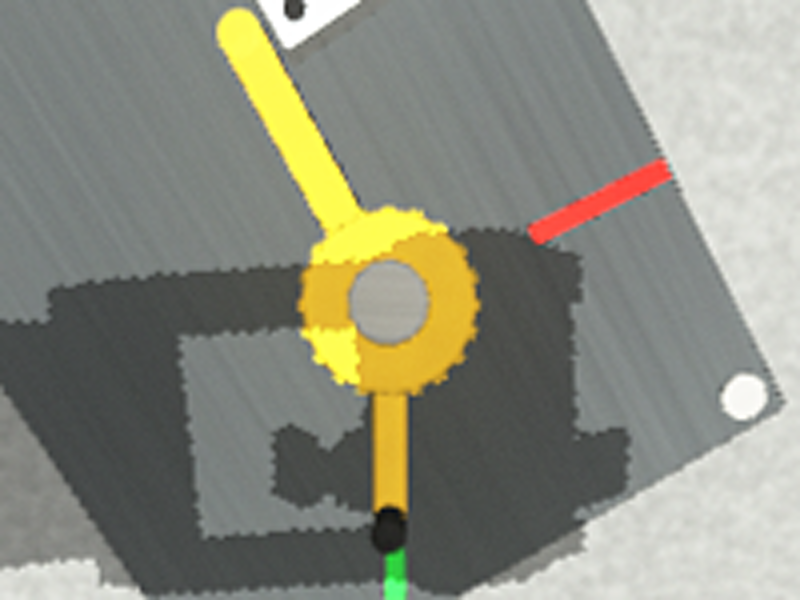

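Run:
```python
from fx import *
cal=np.load("w3.npz"); im=cv2.imread("pics/w3f.png")[:,:,::-1].copy(); H=hsv(im);h,s,v=[H[...,i].astype(int) for i in range(3)]
P=lambda x,y,z: ray(cal,((x+.5)/4-.5+157,(y+.5)/4-.5+27),z)[:2]
C=P(389,302,.049);ang=lambda p:np.degrees(np.arctan2(*(p-C)[::-1])).round(2)
def fit(m,z,r0,r1):
    p=np.array([ray(cal,(x,y),z)[:2] for y,x in zip(*np.nonzero(m))])-C
    r=np.hypot(*p.T);return p[(r>r0)&(r<r1)]
def rep(n,q):
    m=q.mean(0);vx=cv2.fitLine(q.astype(np.float32),cv2.DIST_L2,0,.001,.001).ravel();print(n,len(q),"dir mean",np.degrees(np.arctan2(m[1],m[0])).round(2),"line",np.degrees(np.arctan2(vx[1],vx[0])).round(2))
print("C",C)
y=(h>15)&(h<35)&(s>120)
a=fit(y,.034,.038,.065);rep("arm",a[a[:,1]<0]);d=fit(y,.031,.045,.11);rep("dog",d[d[:,1]>0])
rep("green",fit((h>45)&(h<75)&(s>120),.012,.05,.12));rep("red",fit(((h<8)|(h>172))&(s>120),.012,.05,.12))
e=[P(800*0+600,12+0,.012)]
print("plate far edge",np.degrees(np.arctan2(*(P(590,5,.012)-P(783,405,.012))[::-1]))-90)
```

```text
C [0.58523284 0.00581877]
arm 171 dir mean -109.68 line 70.34
dog 529 dir mean 100.69 line -79.27
green 67 dir mean -108.56 line 67.95
red 205 dir mean 6.34 line 5.88
plate far edge 11.189119305491005
```

```bash
python3 -c "
from station import ctrl
print(ctrl.finish_job())"
```

```text
the job is handed in; nothing more can be done
None
```

The job is handed in: the coupling is fully home, flush against both fences, and the collar is locked within about 1° of the green mark with its dog behind the coupling; the sleeve, oiler and hammer were not touched.

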